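# Sanding block through the sprung gate

## Task

Put the cork sanding block away in the plywood feed tray: lay it flat on the open apron in front of the sprung gate, then push it in through the gate until the gate springs fully shut behind it, and take the hand out. Leave the repaired plaster moulding where it lies.

Things in the scene. Friction and masses are not known exactly. Their poses are not given: they have to be found in the camera images.
- block_mid (a point): Centre of the loose cork sanding block: a plain brown rectangular block partly wrapped in grey paper, 36 mm wide (its own x), 62 mm long (its own y), 24 mm high (z up), about 60 g. This point is half-way up, 12 mm above what it lies on. It lies flat on the table, any way round, with 25 mm or more free on each side.
- feed_tray: Plywood tray fixed to the table. Origin: at table height in mid doorway. Its x runs along the lane the way to push: apron (x -115 to -35 mm, open all round, 104 mm wide), guide walls narrowing to the doorway at x = 0 (58 mm wide, no lintel: fingers pass from above), bay (58 mm wide inside, open on top) to the end wall at x = 165. Floor top 6 mm over the table, walls 36, posts 40.
- gate_flap (a joint): Thin upright aluminium flap, 55 x 26 mm, that closes the doorway; hinged on a vertical pin at the post at y = +28 mm of the tray. 0 rad = shut, up to 1.5 as it swings into the bay; it opens only inward. 0.5 to 1.5 N at its edge opens it; a spring shuts it once nothing is in its way. It sweeps the first 58 mm of the bay: the block's back end must be farther in.
- moulding_mid (a point): Centre, half-way up (14 mm), of the repaired plaster moulding, a bystander to be left alone: a white cast strip with a row of egg shapes, 34 mm (its own x) by 120 mm (its own y) by 29 mm high, lying loose on the table.

How it is judged:
By the outcome, as a careful person would: the job done as asked, in the order asked, and still so for the second after the job is handed in, with the robot touching nothing.
It also fails if it takes over 48 s, if anything falls off the work surface, if the arm or the gripper's body presses on something with over 40 N, if the wrist force passes 120 N, or if a joint passes its speed limit or range.

## Robot

A 6-joint arm with a two-finger parallel gripper is mounted at the origin on a cart in front of the work surface, level with it; the furniture and walls round the work are solid. World frame = base frame: x ahead of the robot, y to its left, z up, the work surface at z = 0. Lengths are in mm, angles in rad, forces in N, time in s.
With the tool pointing down it reaches from about 225 to 875 mm from the base axis. Payload 3.4 kg.
Tool frame: the origin (TCP) lies midway between the tips of the shut fingers; the grasp point (between the pads) lies 19 mm behind it; z points along the fingers, y is the line along which they close (so a half turn about z gives the same grasp; the last joint's range is limited). The gripper opens to 85 mm and grips with 20 to 120 N. Pads are 22 mm wide; open, the fingers measure 114 mm over their backs; the gripper's body (76 mm by 85 mm) begins 54 mm behind the grasp point. The pads swing forward as they close: fully open they stand 13 mm farther back than shut.
Start: joints at [-1.361, 0.276, 1.505, -0, 1.361, -0.121], TCP at [186.76, -543.86, 231.328] pointing down, gripper open.
Joint ranges: [-2.89, 2.89], [-0.75, 2.08], [0.22, 2.7], [-1.18, 4.32], [0.11, 2.71], [-2.7, 2.7]. Speed limits (rad/s): [2.57, 2.57, 3.14, 3.14, 3.14, 3.14].

## Interface

Orientations are given as a unit quaternion [w, x, y, z].
In Python, from rig import readout, eyes, ticket gives the robot as it stands. The module is installed in compiled form; this text tells all that it offers.
- The arm moves only by the tool jog_arm, never from a script. Its arguments are lists of equal length, an entry for each row: "offset": the shift along the tool's x, y, z in units of 40 mm (1.0 is 40 mm), a list of three; "yaw": the turn about the tool's z in units of 6 degrees (1.0 is 6 degrees); "grip": the opening in per cent of the stroke, from 0 (shut) to 100 (fully open). A call has 1 to 12 rows; each row is the pose to reach, as a shift and turn from the pose commanded when the call began, along the tool's axes at that moment; what a row does not reach only later rows make up. A row lasts 1/8 s, in which the tool goes at most 62.5 mm and 10.7 degrees, less where a joint would pass 70% of its speed; a pose out of reach is approached as far as the arm can. A call with a gripper value outside its range is refused whole. The fingers move at their own pace and stop on an object; "squeeze" is the grip in N (left out, the last holds). Time passes only in rows, so rows that repeat a pose let the fingers close. It gives the time, the measured TCP pose, the force, the opening and the grip force at its end, in the units of the state.
- readout.get_obs(): the state, without advancing time (a new reading comes with each control period).
- eyes.snapshot(name): name is "scene" or "side" or "wrist"; returns a dict with "frame" (480x640x3 uint8, red, green, blue), "depth" (480x640 float32, mm along the optical axis (not along the pixel's ray), 0 where there is no reading), "mtx" (3x3 intrinsics, pixels), "rvec" (rotation vector, rad) and "tvec" (3), from world to camera coordinates, as OpenCV has them. Camera axes: x right, y down, z forward; pixel columns grow to the right and rows downward; lengths in mm; the calibration is good to about 2 mm. A picture is of the moment at which its call begins.
- ticket.finish_job(): hands the job in; it is judged then, once.
The state is a dict: "time": time; "joint_pos": joint angles; "qd": joint speeds; "effort": joint torques, N m; "eef_pos": TCP position; "ee_rot": TCP orientation; "wrist_force": force on the tool from outside, world axes, zero at the start; "moment": the same for the moment, N m; "width": opening from 0.0 (shut) to 1.0 (fully open); "grip_force": force on a finger pad.
Only numpy, scipy, OpenCV 4.12 (cv2) and the standard library are available. Lean on these libraries where they do the work, as an engineer would, in place of code of your own. Each camera call takes 0.05 s, during which the arm holds its last target. There are 200 camera calls.

## Working session

There is one attempt and no reset: what is moved stays moved. The work goes in short steps, Python scripts to look and compute and a tool call to move; the robot and the scene stay as the last step left them, time stands still between calls to the robot, and variables do not carry over. Pictures are saved under pics/ and viewed, at most 10 in all, crops included, and the job is handed in when it is done.

Besides the shell and the picture viewer there is one more tool, called after "Request:" as name([rows], argument=value, ...), one row to a line, values as JSON. jog_arm: Moves the arm, as the interface text tells. Its arguments: {"type":"object","properties":{"offset":{"type":"array","items":{"type":"array","items":{"type":"number"}}},"yaw":{"type":"array","items":{"type":"number"}},"grip":{"type":"array","items":{"type":"number"}},"squeeze":{"type":"number"}},"required":["offset","yaw","grip"]}

```bash
mkdir -p pics; cat > h.py <<'E'
import numpy as np, cv2
from rig import readout, eyes, ticket
def snap(n):
    s=eyes.snapshot(n); s['R']=cv2.Rodrigues(np.array(s['rvec'],float))[0]; s['t']=np.array(s['tvec'],float).ravel(); return s
def cast(s,uv,z):
    uv=np.atleast_2d(np.array(uv,float)); K=np.array(s['mtx'],float)
    d=np.c_[uv,np.ones(len(uv))]@np.linalg.inv(K).T@s['R']; c=-s['R'].T@s['t']
    return c+d*((z-c[2])/d[:,2])[:,None]
def cloud(s):
    v,u=np.mgrid[:480,:640]; K=np.array(s['mtx'],float); Z=s['depth']
    p=np.stack([(u-K[0,2])/K[0,0]*Z,(v-K[1,2])/K[1,1]*Z,Z],-1)
    return (p-s['t'])@s['R']
def save(s,f): cv2.imwrite('pics/'+f,s['frame'][:,:,::-1])
E
python3 - <<'E'
from h import *
a=snap('scene');b=snap('side')
for n,s in(('scene',a),('side',b)): save(s,n+'0.png'); print(n,-s['R'].T@s['t'],s['R'][2])
print(readout.get_obs())
E
```

```text
scene [ 19.0237643  594.9077595  383.20666371] [ 0.61496751 -0.68195868 -0.39591327]
side [504.86261569 747.30997658 476.28867514] [ 0.02988193 -0.86495612 -0.50095707]
{'time': 0.1, 'joint_pos': array([-1.36099935e+00,  2.76520187e-01,  1.50601657e+00, -1.36639998e-06,
        1.36072967e+00, -1.21002779e-01]), 'qd': array([-0.00243157, -0.00154104, -0.00296545, -0.00012573, -0.00163088,
        0.00033644]), 'effort': array([ 1.30727414e-03, -4.17697692e+01, -2.46404600e+01, -5.97279086e-05,
        5.78876628e-03,  1.81028167e-05]), 'eef_pos': array([ 186.65044066, -543.34755099,  230.52882882]), 'ee_rot': array([-8.36031006e-04,  9.86352227e-01,  1.64646847e-01, -3.78104778e-05]), 'wrist_force': array([-0.42899888, -0.19592847,  0.01095501]), 'moment': array([0.01759801, 0.02203126, 0.01165299]), 'grip_force': 0.0, 'width': 0.999842951981442}
```

View pics/scene0.png

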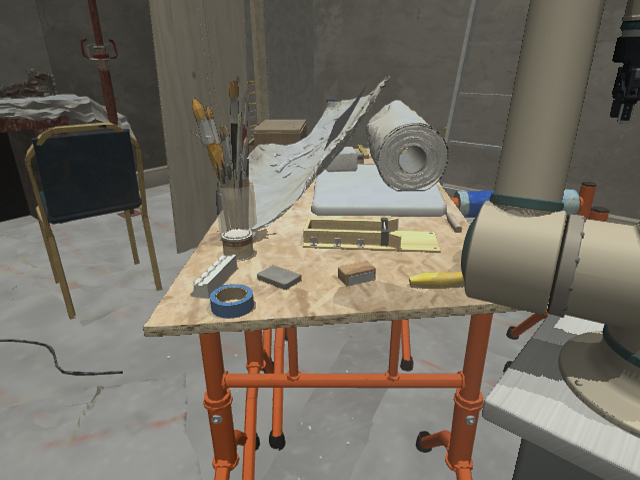

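View pics/side0.png

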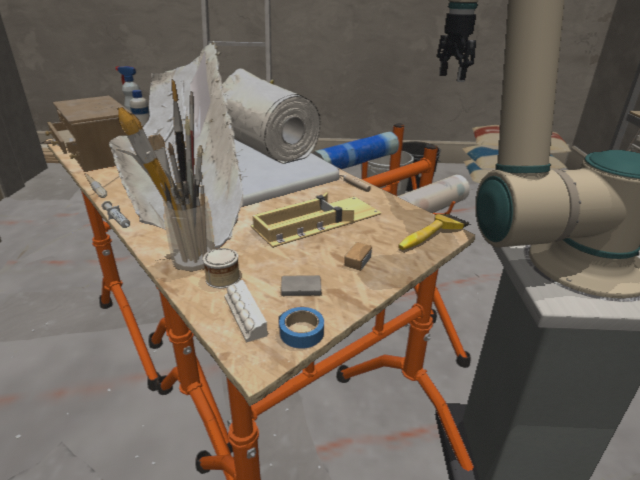

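The scene view shows the brown block at (356,273) and the tray at (370,235), with its apron on the right at (420,242). The moulding is at (215,272), and the grey flat pad at (279,276) is a decoy. In the side view the block is at (358,255), the apron at (362,212), the gate at (343,213), the bay to its left and the moulding at (245,310).

```bash
python3 - <<'E'
from h import *
S={n:snap(n) for n in('scene','side')}
for n,bx,tx in (('scene',(325,250,390,295),(295,210,450,255)),('side',(335,235,385,275),(245,190,385,250))):
    s=S[n];P=cloud(s);m=np.zeros((480,640),bool);m[bx[1]:bx[3],bx[0]:bx[2]]=1
    m&=(s['depth']>0)
    print(n,'table z',np.median(P[m][:,2][P[m][:,2]<8]), 'n',m.sum())
    k=m&(P[...,2]>18)&(P[...,2]<32); q=P[k]
    print(' blocktop z',np.percentile(q[:,2],[10,50,90]),'rect',cv2.minAreaRect(q[:,:2].astype(np.float32)),len(q))
    m[:]=0;m[tx[1]:tx[3],tx[0]:tx[2]]=1;m&=s['depth']>0
    k=m&(P[...,2]>30)&(P[...,2]<46);q=P[k];print(' walls',cv2.minAreaRect(q[:,:2].astype(np.float32)),np.percentile(q[:,2],[10,50,90]))
    # apron: yellowish
    hsv=cv2.cvtColor(s['frame'],cv2.COLOR_RGB2HSV)
    k=m&(hsv[...,0]>20)&(hsv[...,0]<32)&(hsv[...,1]>70)&(P[...,2]<14);q=P[k];print(' floor',len(q),cv2.boxPoints(cv2.minAreaRect(q[:,:2].astype(np.float32))).round(),np.median(q[:,2]))
s=S['side'];c=cv2.resize(s['frame'][170:290,235:395],(800,600),interpolation=cv2.INTER_CUBIC)
cv2.imwrite('pics/crop1.png',c[:,:,::-1])
E
```

```text
scene table z -0.039435043944252554 n 2915
 blocktop z [20.21267065 23.51275176 24.47516792] rect ((446.8783264160156, 16.120363235473633), (61.48262405395508, 36.835479736328125), 64.15618133544922) 373
 walls ((565.700439453125, -123.72174072265625), (204.10400390625, 111.71278381347656), 34.42634963989258) [31.08520743 34.49768282 36.43726571]
 floor 646 [[ 384. -187.]
 [ 501. -354.]
 [ 738. -188.]
 [ 621.  -21.]] 5.893275712594189
side table z 0.7035685912625154 n 1988
 blocktop z [20.44630605 24.28792907 25.46918546] rect ((450.41815185546875, 15.497156143188477), (62.227481842041016, 36.00590515136719), 65.96192169189453) 360
 walls ((600.552001953125, -177.3102569580078), (209.36978149414062, 219.09849548339844), 30.468181610107422) [30.94789642 35.20099281 37.5038312 ]
 floor 950 [[ 380. -191.]
 [ 471. -322.]
 [ 714. -152.]
 [ 623.  -21.]] 6.564194135715112
```

View pics/crop1.png

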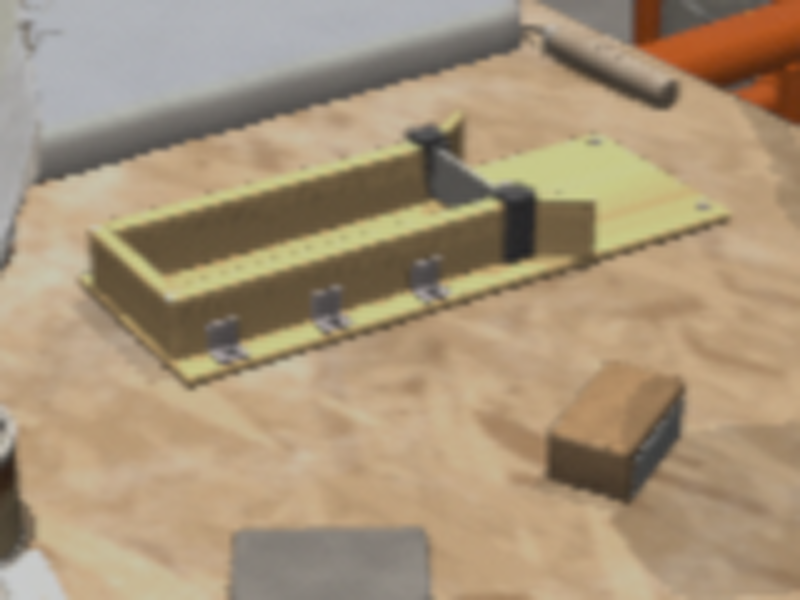

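The crop shows the gate between two black posts, at crop (427,132) and (516,190). The apron corners are at (730,215) and (595,135), and the bay is to the left. Next I'll work out the tray frame and check the path for obstacles.

```bash
python3 - <<'E'
from h import *
s=snap('side')
f=lambda pts,z: cast(s,[(235+x/5,170+y/5) for x,y in pts],z).round(1)
print('posts',f([(427,130),(516,190)],40)); print('apron corners',f([(730,215),(597,133)],6)); print('far corners',f([(80,280),(190,383)],6))
print('wall top end corners',f([(90,232),(170,300)],36))
for n in('scene','side'):
    t=snap(n);P=cloud(t)[t['depth']>0]
    for x in range(150,500,50):
        print(n,x,[int(max(P[(abs(P[:,0]-x)<25)&(abs(P[:,1]-y)<25)&(P[:,2]<600)][:,2],default=-1)) for y in range(-600,100,50)])
E
```

```text
posts [[ 530.5 -194.8   40. ]
 [ 489.1 -134.8   40. ]]
apron corners [[ 388.2 -184.1    6. ]
 [ 447.4 -270.5    6. ]]
far corners [[ 678.9 -101.9    6. ]
 [ 619.9  -18.7    6. ]]
wall top end corners [[670.8 -90.3  36. ]
 [628.8 -33.4  36. ]]
scene 150 [18, -1, 377, 343, -1, -1, -1, -1, -1, -1, 1, 433, 432, 329]
scene 200 [348, 468, 467, -708, -708, -1, -1, -1, -1, -1, -6, 0, 436, 339]
scene 250 [-20, -26, -706, -706, -706, -705, -1, -1, -1, -61, -58, 437, 437, 186]
scene 300 [-1, -704, -705, -703, -703, -706, -707, -1, -448, 1, 23, 23, 1, 1]
scene 350 [-706, -704, -705, -707, -1, -708, -706, 0, 1, 1, 1, 23, 18, 2]
scene 400 [-1, -1, -707, -704, 0, 17, 17, 7, 8, 6, 1, 2, 23, 1]
scene 450 [-708, -705, -705, 1, 16, 18, 1, 7, 8, 37, 1, 1, 25, 25]
side 150 [-61, 433, 436, 337, -704, -705, -705, -703, -620, -613, -13, 449, 453, 317]
side 200 [352, 434, 436, 342, -1, -706, -704, -701, 7, 18, 19, 2, 453, 339]
side 250 [-18, 434, -61, -60, -63, -705, -703, -704, 11, 29, 30, 452, 452, 209]
side 300 [-706, -18, -20, -60, -61, -703, -703, 3, 2, 28, 30, 23, 2, 2]
side 350 [-702, -20, -18, -21, -705, 1, 3, 3, 3, 3, 2, 25, 18, 3]
side 400 [-704, -702, -19, -18, 2, 18, 18, 7, 8, 7, 3, 2, 23, 3]
side 450 [-1, -704, -701, 2, 18, 19, 14, 8, 8, 37, 3, 2, 26, 26]
```

Request:
jog_arm([
  [0.9, -0.93, 0],
  [1.8, -1.86, 0],
  [2.7, -2.8, 0],
  [3.6, -3.7, 0],
  [4.5, -4.6, 0],
  [5.4, -5.6, 0],
  [6.3, -6.5, 0],
  [7.2, -7.4, 0],
  [8.1, -8.4, 0],
  [9.0, -9.3, 0],
  [9.9, -10.2, 0],
  [10.73, -11.11, 0],
], yaw=[0, 0, -1, -2, -3, -4, -5, -6, -7, -7.67, -7.67, -7.67], grip=[100, 100, 100, 100, 100, 100, 100, 100, 100, 100, 100, 100])

```text
time: 1.85
eef_pos: [449.1, 17.5, 231.5]
ee_rot: [0.0, 0.843, 0.537, 0.0]
wrist_force: [1.0, -0.1, -0.6]
width: 0.999
grip_force: 0.0
```

Request:
jog_arm([
  [0, 0, 0],
  [0, 0, 0],
  [0, 0, 0],
], yaw=[0, 0, 0], grip=[100, 100, 100])

```text
time: 2.22
eef_pos: [447.9, 14.8, 231.3]
ee_rot: [0.0, 0.844, 0.536, -0.0]
wrist_force: [0.6, 0.3, -0.1]
width: 1.003
grip_force: 0.0
```

```bash
cat > look.py <<'E'
from h import *
from scipy.spatial.transform import Rotation
import sys
s=snap('wrist'); save(s,sys.argv[1]); o=readout.get_obs(); w,x,y,z=o['ee_rot']
Rm=Rotation.from_quat([x,y,z,w]).as_matrix(); print(o['time'],o['eef_pos'].round(1),'toolx deg',np.degrees(np.arctan2(Rm[1,0],Rm[0,0])).round(2),o['width'],o['wrist_force'].round(1))
P=cloud(s);v=s['depth']>0
k=(v&(abs(P[...,0]-448)<60)&(abs(P[...,1]-16)<60)&(P[...,2]>18)&(P[...,2]<32)).astype(np.uint8)
k=cv2.morphologyEx(k,cv2.MORPH_OPEN,np.ones((5,5)))>0
if k.any():
    c,_=cv2.findContours(k.astype(np.uint8),0,1); c=max(c,key=cv2.contourArea)[:,0]; z=np.median(P[k][:,2]); q=cast(s,c,z)
    print('block z',z,cv2.minAreaRect(q[:,:2].astype(np.float32)))
E
python3 look.py w1.png
```

```text
2.275 [447.9  14.7 231.3] toolx deg 64.86 1.0018299225950629 [-0.3  0.  -0.9]
block z 23.33570337548928 ((450.46551513671875, 17.00062370300293), (61.23135757446289, 32.84159851074219), 65.58476257324219)
```

View pics/w1.png

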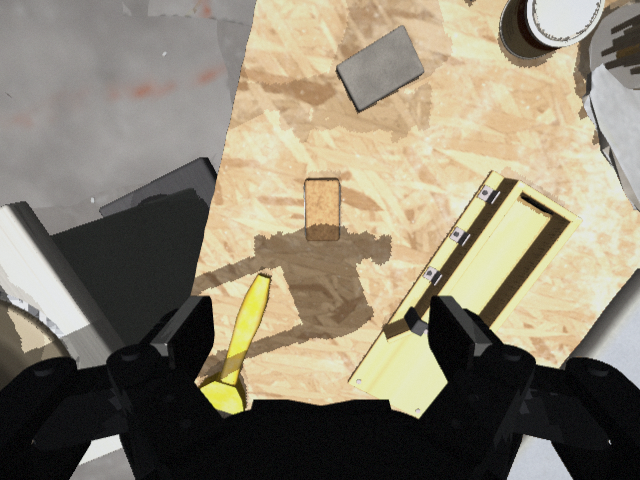

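The wrist view shows the block at (322,209), square to the fingers, with clear space on both sides. Going down to grasp.

Request:
jog_arm([
  [0.07, 0.02, 1.0],
  [0.07, 0.02, 2.0],
  [0.07, 0.02, 3.0],
  [0.07, 0.02, 4.0],
  [0.07, 0.02, 4.8],
  [0.07, 0.02, 5.3],
  [0.07, 0.02, 5.63],
  [0.07, 0.02, 5.63],
  [0.07, 0.02, 5.63],
], yaw=[0, 0, 0, 0, 0, 0, 0, 0, 0], grip=[100, 100, 100, 100, 100, 100, 100, 100, 100])

```text
time: 3.4
eef_pos: [451.0, 17.7, 6.8]
ee_rot: [0.001, 0.844, 0.537, 0.001]
wrist_force: [0.4, 0.6, -0.3]
width: 0.997
grip_force: 0.0
```

Request:
jog_arm([
  [0, 0, 0],
  [0, 0, 0],
  [0, 0, 0],
  [0, 0, 0],
  [0, 0, 0],
  [0, 0, 0],
  [0, 0, 0],
  [0, 0, 0],
], yaw=[0, 0, 0, 0, 0, 0, 0, 0], grip=[30, 30, 30, 30, 30, 30, 30, 30], squeeze=25)

```text
time: 4.4
eef_pos: [450.6, 18.1, 6.5]
ee_rot: [0.0, 0.843, 0.537, 0.0]
wrist_force: [-0.6, 0.8, 6.1]
width: 0.393
grip_force: 25.8
```

Request:
jog_arm([
  [0, 0, -0.5],
  [0, 0, -1.5],
  [0, 0, -2.5],
  [-0.8, 0.4, -3.5],
  [-1.8, 0.8, -3.5],
  [-2.8, 1.3, -3.5],
  [-3.8, 1.8, -3.5],
  [-4.6, 2.1, -3.5],
  [-5.08, 2.35, -3.5],
  [-5.08, 2.35, -3.5],
  [-5.08, 2.35, -3.5],
], yaw=[0, 0, 0, 1, 2, 3, 4, 4.9, 4.9, 4.9, 4.9], grip=[30, 30, 30, 30, 30, 30, 30, 30, 30, 30, 30])

```text
time: 5.78
eef_pos: [449.2, -204.7, 145.8]
ee_rot: [-0.001, 0.952, 0.306, -0.0]
wrist_force: [-0.4, -0.3, 0.1]
width: 0.392
grip_force: 25.1
```

```bash
python3 look.py w2.png
```

```text
5.825 [ 449.2 -204.5  145.9] toolx deg 35.66 0.39173088411861196 [ 1.3  0.3 -0.7]
```

View pics/w2.png

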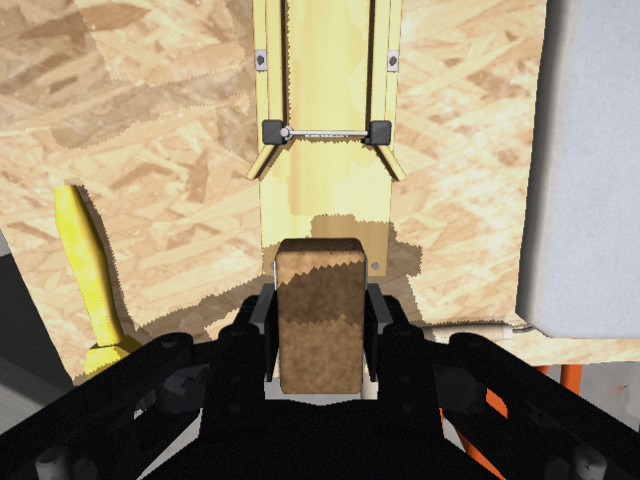

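The wrist view shows the block held upright and level. The posts are at (272,131) and (380,132), the shut gate runs along row 132, and the funnel tips are at (250,177) and (402,177). I'll cast these.

```bash
python3 - <<'E'
from h import *
s=snap('wrist')
p=cast(s,[(272,131),(380,132)],40)[:,:2]; w=cast(s,[(250,177),(402,177)],36)[:,:2]; a=cast(s,[(262,262),(387,274)],6)[:,:2]
fl=cast(s,[(287,20),(372,20)],6)[:,:2]
gate=cast(s,[(288,131),(368,132)],32)[:,:2]
print(p,'gate',gate); d=p[0]-p[1]; print('lane ang from posts',np.degrees(np.arctan2(d[1],d[0]))-90,np.hypot(*d))
th=np.radians(35.7);X=np.array([np.cos(th),np.sin(th)]);Y=np.array([-X[1],X[0]])
e=readout.get_obs()['eef_pos'][:2]
for n,q in(('posts',p),('gate',gate),('funnel',w),('apron edge',a),('floor inner',fl)): print(n,np.c_[(q-e)@X,(q-e)@Y].round(1))
E
```

```text
[[ 491.59033045 -134.73329175]
 [ 532.61491178 -193.04984013]] gate [[ 497.5289854  -142.59918491]
 [ 528.76017001 -187.2882932 ]]
lane ang from posts 35.125656586346 71.30102445208782
posts [[ 75.   32. ]
 [ 74.3 -39.3]]
gate [[ 75.3  22.2]
 [ 74.6 -32.3]]
funnel [[ 44.7  48.9]
 [ 44.6 -56.4]]
apron edge [[-27.5  48.6]
 [-38.1 -55.2]]
floor inner [[150.1  23.3]
 [149.9 -35.8]]
```

Request:
jog_arm([
  [0, 0.11, 0.8],
  [0, 0.11, 1.8],
  [0, 0.11, 2.6],
  [0, 0.11, 3.0],
  [0, 0.11, 3.2],
  [0, 0.11, 3.31],
  [0, 0.11, 3.31],
  [0, 0.11, 3.31],
], yaw=[0, 0, 0, 0, 0, 0, 0, 0], grip=[30, 30, 30, 30, 30, 30, 30, 30])

```text
time: 6.88
eef_pos: [452.5, -209.7, 14.4]
ee_rot: [0.001, 0.952, 0.306, 0.0]
wrist_force: [-1.2, 0.5, -0.5]
width: 0.397
grip_force: 25.1
```

Request:
jog_arm([
  [0, 0, 0],
  [0, 0, 0],
  [0, 0, 0],
  [0, 0, 0],
  [0, 0, -0.5],
  [0, 0, -1.2],
  [0, 0, -2],
  [-0.5, 0, -2.5],
  [-1.5, 0, -2.5],
  [-2.0, 0, -2.5],
  [-2.0, 0, -2.5],
  [-2.0, 0, -2.5],
], yaw=[0, 0, 0, 0, 0, 0, 0, 0, 0, 0, 0, 0], grip=[65, 65, 65, 65, 65, 65, 65, 65, 40, 18, 18, 18])

```text
time: 8.38
eef_pos: [387.4, -255.8, 113.7]
ee_rot: [0.0, 0.952, 0.305, 0.0]
wrist_force: [0.6, -0.4, 0.4]
width: 0.183
grip_force: 0.0
```

```bash
python3 look.py w3.png
```

```text
8.425 [ 387.6 -255.7  113.7] toolx deg 35.59 0.17842702480779532 [-0.1  0.3 -0.1]
```

View pics/w3.png

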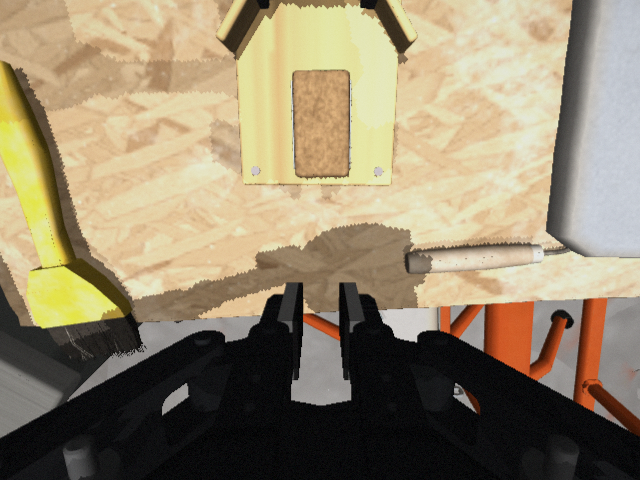

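The block lies flat on the apron at (322,123), straight and close to central. I'll narrow the fingers, lower them behind it, and push.

Request:
jog_arm([
  [0, 0.05, 1.0],
  [0, 0.05, 2.0],
  [0, 0.05, 2.47],
  [0, 0.05, 2.47],
  [0.5, 0.05, 2.47],
  [0.8, 0.05, 2.47],
  [1.1, 0.05, 2.47],
  [1.4, 0.05, 2.47],
  [1.7, 0.05, 2.47],
  [2.0, 0.05, 2.47],
  [2.3, 0.05, 2.47],
  [2.5, 0.05, 2.47],
], yaw=[0, 0, 0, 0, 0, 0, 0, 0, 0, 0, 0, 0], grip=[8, 8, 8, 8, 8, 8, 8, 8, 8, 8, 8, 8])

```text
time: 9.93
eef_pos: [469.3, -199.8, 14.9]
ee_rot: [0.0, 0.952, 0.306, -0.001]
wrist_force: [-1.8, -4.5, 1.1]
width: 0.08
grip_force: 2.1
```

```bash
python3 look.py w4.png; python3 - <<'E'
from h import *
a=snap('side')['frame'][150:270,235:395]; w=cv2.imread('pics/w4.png')[:,:,::-1]
i=np.hstack([cv2.resize(a,(400,300),interpolation=cv2.INTER_CUBIC),cv2.resize(w,(400,300))]); cv2.imwrite('pics/c4.png',i[:,:,::-1])
E
```

```text
9.975 [ 470.5 -199.4   15. ] toolx deg 35.63 0.0765131345147641 [-1.  -1.9 -0.4]
```

View pics/c4.png

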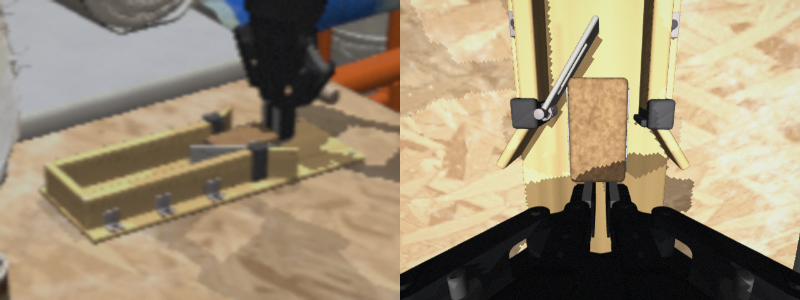

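The block is straight (right half: 600,130) and is swinging the flap open along its left corner. Continuing to push.

Request:
jog_arm([
  [0.25, 0, 0],
  [0.5, 0, 0],
  [0.75, 0, 0],
  [1.0, 0, 0],
  [1.25, 0, 0],
  [1.5, 0, 0],
  [1.75, 0, 0],
  [2.0, 0, 0],
  [2.25, 0, 0],
  [2.5, 0, 0],
  [2.7, 0, 0],
  [2.8, 0, 0],
], yaw=[0, 0, 0, 0, 0, 0, 0, 0, 0, 0, 0, 0], grip=[8, 8, 8, 8, 8, 8, 8, 8, 8, 8, 8, 8])

```text
time: 11.52
eef_pos: [561.2, -134.0, 14.9]
ee_rot: [0.0, 0.952, 0.306, 0.0]
wrist_force: [-0.7, -1.9, 1.1]
width: 0.079
grip_force: 0.9
```

```bash
python3 look.py w5.png; python3 - <<'E'
from h import *
a=snap('side')['frame'][150:270,235:395]; w=cv2.imread('pics/w5.png')[:,:,::-1]
i=np.hstack([cv2.resize(a,(400,300),interpolation=cv2.INTER_CUBIC),cv2.resize(w,(400,300))]); cv2.imwrite('pics/c5.png',i[:,:,::-1])
E
```

```text
11.575 [ 561.5 -133.8   14.9] toolx deg 35.59 0.07790870350884782 [ 1.  -1.2 -0.6]
```

View pics/c5.png

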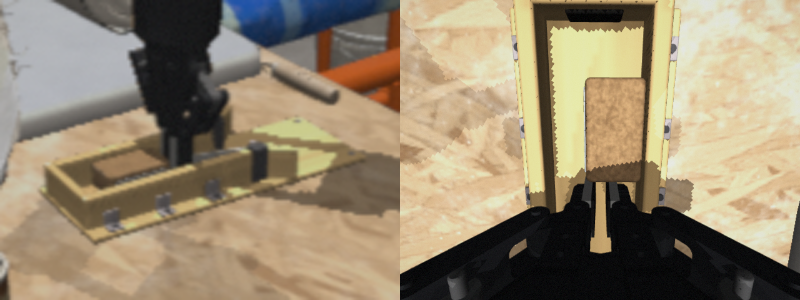

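The block is against the right wall of the bay, with its front edge at right-half pixel (615,78). I'll check how deep it is.

```bash
python3 - <<'E'
from h import *
s=snap('wrist'); th=np.radians(35.5);X=np.array([np.cos(th),np.sin(th)]);D=np.array([512.6,-164.2])
q=cast(s,[(344,125),(344,290)],30)[:,:2]; print('block front/back',(q-D)@X); print('end wall',(cast(s,[(352,2)],36)[:,:2]-D)@X)
E
```

```text
block front/back [130.553094    70.72039016]
end wall [164.95576925]
```

Request:
jog_arm([
  [0.1, 0, 0],
  [0.15, 0, 0],
  [0.15, 0, 0],
  [0.07, 0, 0],
  [0.05, 0, 0],
  [0.05, 0, -0.4],
  [0.05, 0, -1.0],
  [0.05, 0, -2.0],
  [0.05, 0, -3.0],
  [-1.0, 0, -3.5],
  [-2.0, 0, -3.5],
  [-3.0, 0, -3.5],
], yaw=[0, 0, 0, 0, 0, 0, 0, 0, 0, 0, 0, 0], grip=[8, 8, 8, 8, 8, 8, 8, 8, 8, 8, 8, 8])

```text
time: 13.18
eef_pos: [462.4, -204.8, 156.6]
ee_rot: [0.001, 0.952, 0.306, 0.001]
wrist_force: [0.3, 0.4, 0.2]
width: 0.077
grip_force: 0.0
```

Request:
jog_arm([
  [0, 0, 0],
  [0, 0, 0],
  [0, 0, 0],
  [0, 0, 0],
], yaw=[0, 0, 0, 0], grip=[8, 8, 8, 8])

```text
time: 13.68
eef_pos: [463.6, -203.6, 154.8]
ee_rot: [-0.0, 0.952, 0.306, 0.0]
wrist_force: [-0.1, 0.3, -0.3]
width: 0.075
grip_force: 0.0
```

```bash
python3 look.py w6.png; python3 - <<'E'
from h import *
a=snap('side')['frame'][150:350,200:420]; w=cv2.imread('pics/w6.png')[:,:,::-1]
i=np.hstack([cv2.resize(a,(400,364),interpolation=cv2.INTER_CUBIC),cv2.resize(w,(400,364))]); cv2.imwrite('pics/c6.png',i[:,:,::-1])
E
```

```text
13.725 [ 463.5 -203.6  154.8] toolx deg 35.63 0.08018783235941855 [0.3 0.3 0. ]
```

View pics/c6.png

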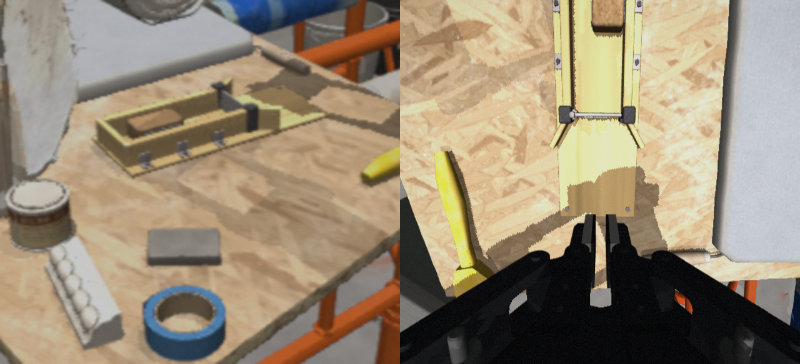

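The gate is fully shut, shown by the straight line between the posts at (598,115). The block lies flat in the bay behind it, the moulding has not moved, and the hand is clear.

```bash
python3 -c "
from rig import ticket
print(ticket.finish_job())"
```

```text
the job is handed in; nothing more can be done
None
```

The cork block is in the feed tray with the gate shut behind it, the hand is out and clear, the moulding is where it was, and the job was handed in at about 14 s of the 48 s allowed (no verdict was shown).

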